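# Sort clock trimmings into their stock trays

## Robot

A 7-joint arm with a two-finger parallel gripper is mounted at the origin on the work surface. World frame = base frame: x ahead of the robot, y to its left, z up, the work surface at z = 0. Lengths are in m, angles in rad, forces in N, time in s.
With the tool pointing down it reaches from about 0.4 to 0.875 m from the base axis. Payload 19.3 kg.
Tool frame: the origin (TCP) lies at the very end of the fingers, on their centre line; the grasp point (between the pads) lies 19 mm behind it; z points along the fingers, y is the line along which they close (so a half turn about z gives the same grasp; the last joint's range is limited). The gripper opens to 85 mm and grips with 20 to 120 N. Pads are 22 mm wide; open, the fingers measure 114 mm over their backs; the gripper's body (76 mm by 85 mm) begins 54 mm behind the grasp point. The pads swing forward as they close: fully open they stand 13 mm farther back than shut.
Start: joints at [-1.296, 0.521, -0.036, 1.599, 0.021, 1.021, -0.113], TCP at [0.211, 0.588, 0.231] pointing down, gripper open.
Joint ranges: [-2.91, 2.91], [-0.3, 2.13], [-1.5, 1.42], [0.17, 2.43], [-1.26, 4.41], [0.16, 1.93], [-2.52, 2.52]. Speed limits (rad/s): [1.89, 1.89, 2.39, 2.39, 3.01, 3.01, 3.01].

## Interface

Orientations are given as [roll, pitch, yaw] about the fixed x, y, z axes, in that order (R = Rz(yaw) Ry(pitch) Rx(roll)).
In Python, from workcell import bot gives the robot as it stands.
- The arm moves only by the shell command python3 -m crank 'ROWS' [FORCE]. ROWS is a JSON object of lists of equal length, an entry for each row: "travel": the shift along the world's x, y, z in cm, a list of three; "turn": the turn, a rotation vector about the world's x, y, z in degrees, a list of three; "gripper": the closure, from 0 (fully open) to 1 (shut). A call has exactly 5 rows; each row is the pose to reach, as a shift and turn from the pose commanded when the call began; what a row does not reach only later rows make up. A row lasts 1/10 s, in which the tool goes at most 50 mm and 8.59 degrees, less where a joint would pass 70% of its speed; a pose out of reach is approached as far as the arm can. A call with a gripper value outside its range is refused whole. The fingers move at their own pace and stop on an object; FORCE is the grip in N (left out, the last holds). Time passes only in rows, so rows that repeat a pose let the fingers close, or fill a call up. It gives the time, the measured TCP pose, the force, the opening and the grip force at its end, in the units of the state.
- bot.observe(): the state, without advancing time (a new reading comes with each control period).
- bot.grab_frame(name): name is "side" or "top" or "wrist"; returns a dict with "pixels" (400x640x3 uint8, red, green, blue), "fx", "fy", "cx", "cy" (pixels), "extrinsics" (4x4, takes a point from world to camera coordinates). Camera axes: x right, y down, z forward; pixel columns grow to the right and rows downward; lengths in m; the calibration is good to about 2 mm. A picture is of the moment at which its call begins. There is no depth.
- bot.job_done(): hands the job in; it is judged then, once.
The state is a dict: "clock": time; "qpos": joint angles; "qd": joint speeds; "joint_efforts": joint torques, N m; "position": TCP position; "tool_rot": TCP orientation; "force": force on the tool from outside, world axes, zero at the start; "moment": the same for the moment, N m; "grip_width": finger opening in m; "finger_force": force on a finger pad.
Only numpy, scipy, OpenCV 4.12 (cv2) and the standard library are available. Lean on these libraries where they do the work, as an engineer would, in place of code of your own. Each camera call takes 0.05 s, during which the arm holds its last target. There are 200 camera calls.

## Task

Sort the five clock parts scattered on the bench mat into the stock trays, each tray taking the kind shown by the sample on its end: the two carved leaves flat with the carved face up, the two birds standing upright, the fir-cone weight lying down, all on the tray's floor and none on top of another. Set each part down gently, without dropping it, and leave the wax tin and the slipstone where they lie.

Things in the scene. Friction and masses are not known exactly. Their poses are not given: they have to be found in the camera images.
- leaf_1: Carved limewood leaf lying face up on the 3 mm bench mat: 80 mm long (x, stem at -x), 36 mm wide (y) across the lobes at mid-length, sides 9 mm high, 14 mm on the veins, flat back; 14 to 28 g. Any heading. The two leaves are alike. Origin: centre of the flat back; z out of the carved face.
- leaf_2: Carved limewood leaf lying face up on the 3 mm bench mat: 80 mm long (x, stem at -x), 36 mm wide (y) across the lobes at mid-length, sides 9 mm high, 14 mm on the veins, flat back; 14 to 28 g. Any heading. The two leaves are alike. Origin: centre of the flat back; z out of the carved face.
- bird_1: Carved limewood cuckoo standing on a flat plinth on the 3 mm bench mat: 80 mm long (beak 36 mm ahead at +x, tail 44 mm behind), 28 mm wide (y) over flanks and plinth, 47 mm high; grip the flanks 9 to 38 mm up, near x = 0; 25 to 50 g. Any heading. The two birds are alike. Origin: centre of the plinth's underside; z up.
- bird_2: Carved limewood cuckoo standing on a flat plinth on the 3 mm bench mat: 80 mm long (beak 36 mm ahead at +x, tail 44 mm behind), 28 mm wide (y) over flanks and plinth, 47 mm high; grip the flanks 9 to 38 mm up, near x = 0; 25 to 50 g. Any heading. The two birds are alike. Origin: centre of the plinth's underside; z up.
- cone: Dark cast-iron fir-cone clock weight lying on the 3 mm bench mat: body 78 mm long (x), 36 mm across at the middle, eight-sided so it does not roll by itself, a wire eye sticking out 12 mm at +x; 190 to 390 g. Any heading. Origin: on its axis at mid-length of the body, 18 mm above what it lies on.
- tray_leaf: Fixed open wooden tray on a 9 mm board. Compartment 190 (x) x 104 mm (y) inside, empty, for two parts end to end; walls 6 mm thick, tops 30 mm above the underside; floor 5 mm thick. Beyond its +x wall, 125 mm from the origin, a low shelf bears its fixed sample, 62 mm high at most: a carved leaf. Trays else alike. Origin: compartment centre, underside of the floor; x towards the sample, z up.
- tray_bird: Fixed open wooden tray on a 9 mm board. Compartment 190 (x) x 104 mm (y) inside, empty, for two parts end to end; walls 6 mm thick, tops 30 mm above the underside; floor 5 mm thick. Beyond its +x wall, 125 mm from the origin, a low shelf bears its fixed sample, 62 mm high at most: a carved bird. Trays else alike. Origin: compartment centre, underside of the floor; x towards the sample, z up.
- tray_cone: Fixed open wooden tray on a 9 mm board. Compartment 190 (x) x 104 mm (y) inside, empty, for two parts end to end; walls 6 mm thick, tops 30 mm above the underside; floor 5 mm thick. Beyond its +x wall, 125 mm from the origin, a low shelf bears its fixed sample, 62 mm high at most: a fir-cone weight. Trays else alike. Origin: compartment centre, underside of the floor; x towards the sample, z up.
- tin: Round flat aluminium wax tin, 62 mm across, 23 mm high, standing on the bench mat among the parts; it stays where it is. Origin: centre of its underside.
- stone: Grey sharpening slipstone with plain rounded edges, 74 x 32 x 10 mm (x, y, z), lying on the bench mat among the parts; it stays where it is. Origin: centre of its underside.
There are look-alikes about, which are no part of the job. What is shaped like the cone but pink is not meant. Leave any black look-alike of the leaf_2 alone.

How it is judged:
At the end, for the whole second after the job is handed in: Leaves in the leaf tray, birds in the bird tray, cone in the cone tray: each origin within 85 mm along and 42 mm across of the tray's centre, on its floor (5 to 7 mm too high at most), leaves face up and birds upright within 0.2 rad, all released and at rest (x of leaf_1 in the frame of tray_leaf between -0.085 and 0.085 m and y of leaf_1 in the frame of tray_leaf between -0.042 and 0.042 m and z of leaf_1 in the frame of tray_leaf between 0 and 0.01 m and linear speed of each of leaf_1, leaf_2, bird_1, bird_2, cone below 0.02 m/s and angular speed of each of leaf_1, leaf_2, bird_1, bird_2, cone below 0.2 rad/s and angle between each of leaf_1, leaf_2, bird_1, bird_2's own z axis and vertical below 0.2 rad and x of leaf_2 in the frame of tray_leaf between -0.085 and 0.085 m and y of leaf_2 in the frame of tray_leaf between -0.042 and 0.042 m and z of leaf_2 in the frame of tray_leaf between 0 and 0.01 m and x of bird_1 in the frame of tray_bird between -0.085 and 0.085 m and y of bird_1 in the frame of tray_bird between -0.042 and 0.042 m and z of bird_1 in the frame of tray_bird between 0 and 0.011 m and x of bird_2 in the frame of tray_bird between -0.085 and 0.085 m and y of bird_2 in the frame of tray_bird between -0.042 and 0.042 m and z of bird_2 in the frame of tray_bird between 0 and 0.011 m and x of cone in the frame of tray_cone between -0.085 and 0.085 m and y of cone in the frame of tray_cone between -0.042 and 0.042 m and z of cone in the frame of tray_cone between 0 and 0.03 m); the robot touches nothing.
It fails at once if a part is dropped or thrown (moves faster than 0.75 m/s with no finger touching it, a fall of about 30 mm) ((linear speed of leaf_1 above 0.75 m/s and contact force between leaf_1 and the fingers below 0.01 N) or (linear speed of leaf_2 above 0.75 m/s and contact force between leaf_2 and the fingers below 0.01 N) or (linear speed of bird_1 above 0.75 m/s and contact force between bird_1 and the fingers below 0.01 N) or (linear speed of bird_2 above 0.75 m/s and contact force between bird_2 and the fingers below 0.01 N) or (linear speed of cone above 0.75 m/s and contact force between cone and the fingers below 0.01 N)).
It fails at once if the wax tin is pushed more than 20 mm from where it lay (distance of tin from where it was at the start of the episode above 0.02 m).
It fails at once if the slipstone is pushed more than 20 mm from where it lay (distance of stone from where it was at the start of the episode above 0.02 m).
It also fails if it takes over 115 s, if anything falls off the work surface, if the arm or the gripper's body presses on something with over 40 N, if the wrist force passes 120 N, or if a joint passes its speed limit or range.

## Working session

There is one attempt and no reset: what is moved stays moved. The work goes in short steps, Python scripts to look and compute and a shell command to move; the robot and the scene stay as the last step left them, time stands still between calls to the robot, and variables do not carry over. Pictures are saved under pics/ and viewed, at most 14 in all, crops included, and the job is handed in when it is done.

```bash
mkdir -p pics; ls
python3 - <<'E'
from workcell import bot
import cv2,numpy as np
for n in("top","side"):
    f=bot.grab_frame(n); cv2.imwrite(f"pics/{n}0.png",f["pixels"][:,:,::-1]); print(n,f["fx"],f["fy"],f["cx"],f["cy"]); print(np.round(f["extrinsics"],4).tolist())
s=bot.observe(); print(s)
E
```

```text
pics
top 374.550410843374 374.550410843374 312.0125766438653 200.09570154680722
[[0.016, -0.9997, 0.0172, -0.0118], [-0.9819, -0.019, -0.1885, 0.4758], [0.1887, -0.0139, -0.9819, 0.9512], [0.0, 0.0, 0.0, 1.0]]
side 515.1371102176556 515.1371102176556 320.852215166548 207.5332193799897
[[0.9163, -0.4003, -0.0135, -0.4336], [-0.305, -0.6755, -0.6713, 0.1913], [0.2596, 0.6192, -0.7411, 1.1094], [0.0, 0.0, 0.0, 1.0]]
{'clock': 0.1, 'qpos': array([-1.2962274 ,  0.52196745, -0.03633561,  1.59993593,  0.02125168,
        1.0210985 , -0.11282072]), 'qd': array([-4.71488721e-04, -1.48292939e-03,  7.22191492e-05, -2.94949417e-05,
        1.36645336e-03,  9.31067741e-04,  8.77207817e-04]), 'joint_efforts': array([ 5.04578784e-03, -9.28474975e+01,  1.98518582e+00, -3.70519781e+01,
        1.82178727e-02,  5.54630140e-03,  7.75765807e-05]), 'position': array([0.21117769, 0.58792849, 0.23078048]), 'tool_rot': array([-3.14057554e+00,  1.10954029e-04,  2.79682593e+00]), 'force': array([-0.1200511 ,  0.05721699,  0.10281901]), 'moment': array([0.01962781, 0.04191741, 0.02148395]), 'finger_force': 0.0, 'grip_width': 0.08567283275668869}
```

Run:
```python
import cv2
for n in("top","side"):
    i=cv2.imread(f"pics/{n}0.png"); cv2.imwrite(f"pics/{n}0b.png",cv2.resize(i,(800,500),interpolation=cv2.INTER_CUBIC))
```

```text
(no output)
```

View pics/top0b.png

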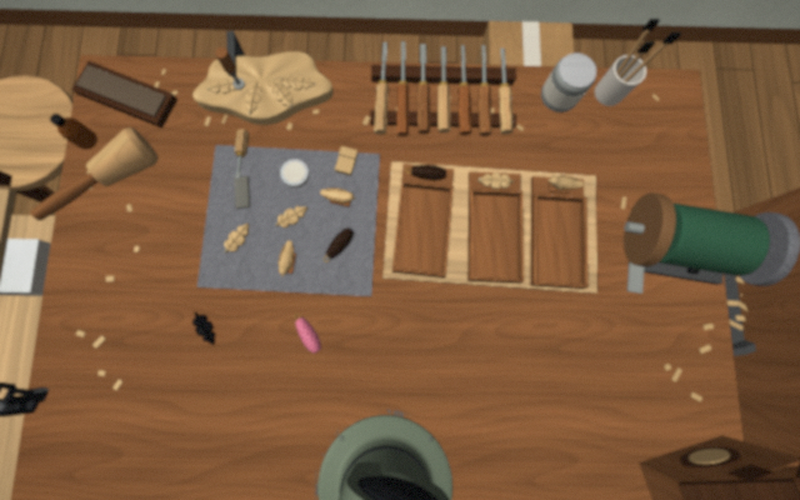

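View pics/side0b.png

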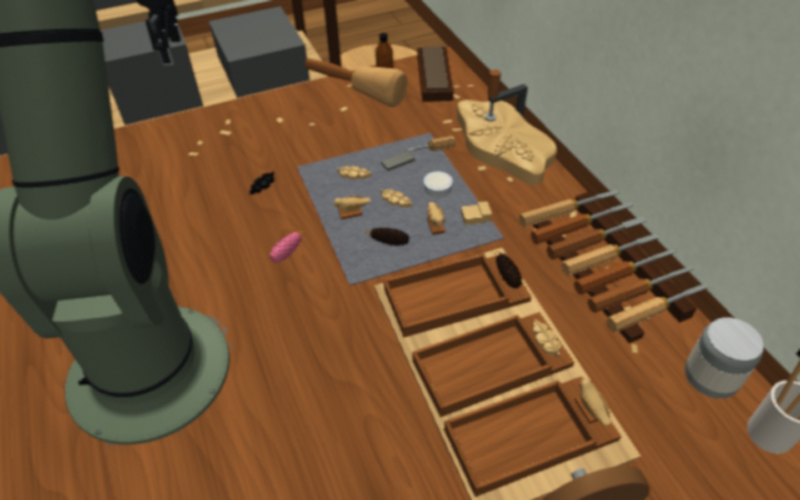

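Top view (800-wide view): the trays are, left to right, cone (425,230), leaf (495,230) and bird (558,235). On the mat are leaves at (236,238) and (291,216), birds at (287,258) and (337,196), the dark cone at (340,242) and the tin at (294,172). The black leaf (203,328) and the pink cone (307,335) lie off the mat and are the look-alikes. I'll confirm in enlarged crops.

Run:
```python
import cv2
i=cv2.imread("pics/top0.png")[110:240,155:315]; cv2.imwrite("pics/topc.png",cv2.resize(i,None,fx=4.6,fy=4.6,interpolation=cv2.INTER_CUBIC))
i=cv2.imread("pics/side0.png")[105:225,235:405]; cv2.imwrite("pics/sidec.png",cv2.resize(i,None,fx=4.6,fy=4.6,interpolation=cv2.INTER_CUBIC))
```

```text
(no output)
```

View pics/topc.png

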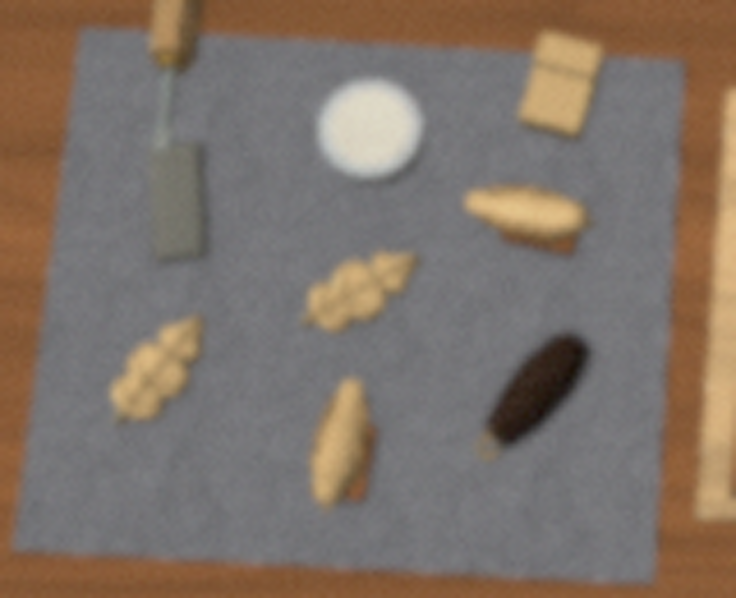

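View pics/sidec.png

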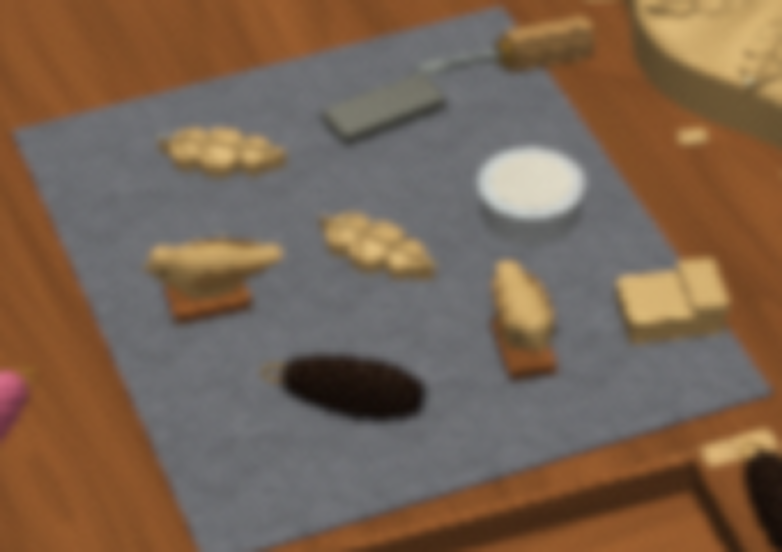

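Top crop: the leaves are at (157,370) and (357,290), tips to the upper right. Birds are at (340,440) and (525,212), and the dark cone at (538,388) with its eye at lower left. The tin is at (370,127); the slipstone is the grey piece at (178,200), seemingly close to a knife. All five parts fit the description: wood-coloured leaves rather than black, and a dark cone rather than pink. The side crop shows the same parts. Now triangulating.

```bash
cat > lib.py <<'E'
import numpy as np,cv2
from workcell import bot
T=(374.5504,374.5504,312.0126,200.0957,np.array([[0.016,-0.9997,0.0172,-0.0118],[-0.9819,-0.019,-0.1885,0.4758],[0.1887,-0.0139,-0.9819,0.9512]]))
S=(515.1371,515.1371,320.8522,207.5332,np.array([[0.9163,-0.4003,-0.0135,-0.4336],[-0.305,-0.6755,-0.6713,0.1913],[0.2596,0.6192,-0.7411,1.1094]]))
def P(c): return np.array([[c[0],0,c[2]],[0,c[1],c[3]],[0,0,1]])@c[4]
def tri(p,q,A=T,B=S):
    X=cv2.triangulatePoints(P(A),P(B),np.float64(p).reshape(2,1),np.float64(q).reshape(2,1))
    return (X[:3]/X[3]).ravel()
def plane(p,z,c=T):
    M=P(c); H=np.column_stack([M[:,0],M[:,1],M[:,2]*z+M[:,3]]); x=np.linalg.solve(H,[p[0],p[1],1]); return x[:2]/x[2]
E
python3 - <<'E'
from lib import *
np.set_printoptions(precision=4,suppress=True)
tc=lambda u,v:((u+.5)/4.6-.5+155,(v+.5)/4.6-.5+110)
sc=lambda u,v:((u+.5)/4.6-.5+235,(v+.5)/4.6-.5+105)
pts={'leafA stem':((118,420),(163,145)),'leafA tip':((200,320),(285,157)),'leafB stem':((305,320),(323,218)),'leafB tip':((413,253),(433,272)),
'bird1 beak':((325,503),(151,260)),'bird1 tail':((352,380),(283,252)),'bird2 tail':((465,200),(507,264)),'bird2 beak':((590,216),(540,340)),
'cone eye end':((493,440),(283,370)),'cone other':((583,342),(425,400)),'tin':((370,126),(530,183))}
for k,(a,b) in pts.items(): print(k,tri(tc(*a),sc(*b)))
# trays top view (800-scale)
f=lambda u,v:(u*.8,v*.8)
for n,c in {'cone':[(402,187),(450,188),(394,272),(444,276)],'leaf':[(470,188),(521,190),(468,279),(523,281)],'bird':[(534,194),(584,196),(532,284),(587,286)]}.items():
    print(n,[plane(f(*p),.039).round(3) for p in c])
print('tray pt side cone far-left rim',tri(f(402,187),f(487,255)))
print(plane(tc(178,200),.013),plane(tc(150,255),.013),plane(tc(205,145),.013))
E
```

```text
leafA stem [0.4736 0.3572 0.0091]
leafA tip [0.5357 0.312  0.0125]
leafB stem [0.5351 0.2487 0.0151]
leafB tip [0.5792 0.1878 0.007 ]
bird1 beak [0.4215 0.2232 0.0463]
bird1 tail [0.4967 0.2152 0.0304]
bird2 tail [0.6087 0.1539 0.0299]
bird2 beak [0.5933 0.0781 0.0446]
cone eye end [0.4632 0.1316 0.026 ]
cone other [0.5247 0.0807 0.024 ]
tin [0.6532 0.2142 0.0271]
cone [array([ 0.619, -0.028]), array([ 0.619, -0.133]), array([ 0.43 , -0.013]), array([ 0.423, -0.119])]
leaf [array([ 0.62 , -0.178]), array([ 0.618, -0.29 ]), array([ 0.418, -0.17 ]), array([ 0.416, -0.287])]
bird [array([ 0.609, -0.319]), array([ 0.607, -0.43 ]), array([ 0.41 , -0.306]), array([ 0.408, -0.424])]
tray pt side cone far-left rim [ 0.6325 -0.0304  0.0372]
[0.6097 0.3307] [0.5747 0.3449] [0.6452 0.3169]
```

Triangulated lengths (75–80 mm) and heights match the description. Next I move above the mat for a wrist look, and also enlarge the trays.

```bash
python3 -m crank '{"travel":[[3,-4,1],[6,-8,2],[9,-12,3],[12,-16,4],[15,-19,5]],"turn":[[0,0,0],[0,0,0],[0,0,0],[0,0,0],[0,0,0]],"gripper":[0.2,0.2,0.2,0.2,0.2]}' 40
python3 -m crank '{"travel":[[3,-4,0],[6,-8,0],[9,-12,0],[12,-15,0],[14,-18,0]],"turn":[[0,0,0],[0,0,0],[0,0,0],[0,0,0],[0,0,0]],"gripper":[0.2,0.2,0.2,0.2,0.2]}'
python3 -m crank '{"travel":[[0,0,0],[0,0,0],[0,0,0],[0,0,0],[0,0,0]],"turn":[[0,0,0],[0,0,0],[0,0,0],[0,0,0],[0,0,0]],"gripper":[0.2,0.2,0.2,0.2,0.2]}'
python3 - <<'E'
from lib import *
f=bot.grab_frame("wrist"); cv2.imwrite("pics/w1.png",cv2.resize(f["pixels"][:,:,::-1],(800,500),interpolation=cv2.INTER_CUBIC))
np.savez("w1.npz",fx=f["fx"],cx=f["cx"],cy=f["cy"],E=f["extrinsics"])
i=cv2.imread("pics/top0.png")[120:245,300:485]; cv2.imwrite("pics/tray.png",cv2.resize(i,None,fx=4.3,fy=4.3,interpolation=cv2.INTER_CUBIC))
E
```

```text
clock: 0.6
position: [0.3619, 0.396, 0.2816]
tool_rot: [-3.141, -0.0, 2.797]
force: [0.7, -0.1, -0.2]
grip_width: 0.068
finger_force: 0.0
clock: 1.1
position: [0.5027, 0.2162, 0.2812]
tool_rot: [-3.141, 0.0, 2.796]
force: [0.1, 0.8, -0.9]
grip_width: 0.0683
finger_force: 0.0
clock: 1.6
position: [0.5008, 0.219, 0.2813]
tool_rot: [3.142, -0.0, 2.798]
force: [0.1, 0.1, 0.8]
grip_width: 0.0683
finger_force: 0.0
```

View pics/w1.png

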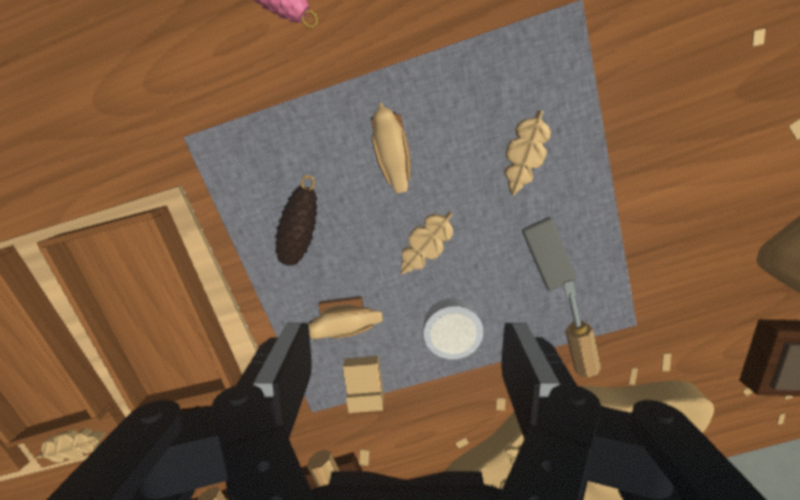

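View pics/tray.png

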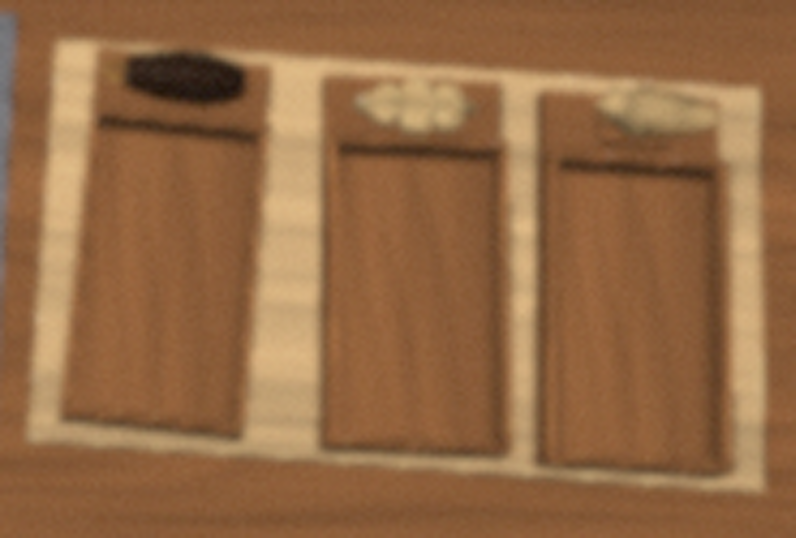

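Wrist view (800-wide view): leaf A runs stem (541,111) to tip (514,193), leaf B (450,213) to (403,272). Bird 1 runs beak (381,105) to tail (403,192); bird 2's tail is at (382,317). The cone body runs (304,190) to (288,264). The slipstone is the grey slab at (550,254), the wood block is at (363,385). The tray crop confirms the samples: cone left, leaf middle, bird right.

Run:
```python
from lib import *
np.set_printoptions(precision=4,suppress=True)
d=np.load("w1.npz"); W=(float(d["fx"]),float(d["fx"]),float(d["cx"]),float(d["cy"]),d["E"][:3])
tc=lambda u,v:((u+.5)/4.6-.5+155,(v+.5)/4.6-.5+110)
sc=lambda u,v:((u+.5)/4.6-.5+235,(v+.5)/4.6-.5+105)
w=lambda u,v:((u+.5)*.8-.5,(v+.5)*.8-.5)
tr=lambda u,v:((u+.5)/4.3-.5+300,(v+.5)/4.3-.5+120)
for k,a,s,b,z in [('lA stem',(118,420),(163,145),(541,111),.009),('lA tip',(200,320),(285,157),(514,193),.009),('lB stem',(305,320),(323,218),(450,213),.009),('lB tip',(413,253),(433,272),(403,272),.009),
 ('b1 beak',(325,503),(151,260),(381,105),.042),('b1 tail',(352,380),(283,252),(403,192),.035),('b2 tail',(465,200),(507,264),(382,317),.035),('cone eye',(493,440),(283,370),(304,190),.021),('cone tail',(583,342),(425,400),(288,264),.021)]:
    print(k,'top+w',tri(tc(*a),w(*b),T,W),'side+w',tri(sc(*s),w(*b),S,W),'w@z',plane(w(*b),z,W))
print('cone axis mid',plane(w(297,226),.021,W),'b1 body',plane(w(392,150),.035,W),'lA',plane(w(528,152),.01,W),'lB',plane(w(427,243),.01,W))
print('b2 plinth',[plane(w(*p),.009,W) for p in [(319,302),(362,297)]], 'b2 flank mid',plane(w(345,323),.035,W))
print('b2 side plinth',[plane(sc(*p),.003,S) for p in [(512,377),(553,371)]])
print('b1 side plinth',[plane(sc(*p),.003,S) for p in [(174,321),(251,305)]])
print('block',[plane(w(*p),.02,W) for p in [(344,360),(380,357),(347,412),(383,410)]])
for n,c in {'cone':[(62,418),(242,437),(100,123),(258,137)],'leaf':[(322,448),(505,455),(340,148),(500,152)],'bird':[(540,465),(725,473),(560,163),(715,172)]}.items():
    print(n,'near@.039',[plane(tr(*p),.039) for p in c[:2]],'near@.009',[plane(tr(*p),.009) for p in c[:2]],'far@.014',[plane(tr(*p),.014) for p in c[2:]])
print('board',[plane(tr(*p),.009) for p in [(55,40),(760,90),(28,440),(765,490)]])
print('wrist cone tray inner corners rim: ',[plane(w(*p),.039,W) for p in [(166,207),(42,243)]],'floor far',[plane(w(*p),.014,W) for p in [(222,383),(128,411)]])
```

```text
lA stem top+w [ 0.4767  0.3654 -0.0125] side+w [0.4743 0.3612 0.0057] w@z [0.4731 0.3604]
lA tip top+w [ 0.5438  0.3214 -0.0175] side+w [0.5382 0.3176 0.0075] w@z [0.5382 0.3173]
lB stem top+w [ 0.5401  0.2531 -0.0041] side+w [0.5362 0.2528 0.0112] w@z [0.5363 0.2529]
lB tip top+w [0.5813 0.1878 0.005 ] side+w [0.5789 0.1881 0.0068] w@z [0.5794 0.1882]
b1 beak top+w [0.4208 0.2255 0.0387] side+w [0.4214 0.2261 0.0438] w@z [0.4195 0.2265]
b1 tail top+w [0.4986 0.2173 0.0204] side+w [0.4978 0.2178 0.0279] w@z [0.4963 0.2184]
b2 tail top+w [0.6089 0.1544 0.0305] side+w [0.6097 0.1546 0.0294] w@z [0.6082 0.1558]
cone eye top+w [0.4642 0.1318 0.0242] side+w [0.4642 0.1321 0.0255] w@z [0.4658 0.1305]
cone tail top+w [0.5283 0.0819 0.0121] side+w [0.5278 0.0849 0.0194] w@z [0.5285 0.0853]
cone axis mid [0.4957 0.1099] b1 body [0.4578 0.2219] lA [0.5047 0.3397] lB [0.5577 0.2217]
b2 plinth [array([0.5816, 0.0934]), array([0.5915, 0.1382])] b2 flank mid [0.6019 0.1184]
b2 side plinth [array([0.585 , 0.0955]), array([0.6078, 0.0903])]
b1 side plinth [array([0.4287, 0.2154]), array([0.4735, 0.2
[... 277 characters left out ...]
.0321]), array([ 0.6243, -0.136 ])]
leaf near@.039 [array([ 0.4163, -0.1703]), array([ 0.414 , -0.2836])] near@.009 [array([ 0.4202, -0.1758]), array([ 0.4179, -0.2926])] far@.014 [array([ 0.6179, -0.1898]), array([ 0.6174, -0.2952])]
bird near@.039 [array([ 0.4082, -0.3051]), array([ 0.4053, -0.4198])] near@.009 [array([ 0.4119, -0.3147]), array([ 0.4089, -0.4329])] far@.014 [array([ 0.6108, -0.3345]), array([ 0.6068, -0.4367])]
board [array([ 0.6905, -0.0017]), array([ 0.666 , -0.4727]), array([0.4219, 0.0112]), array([ 0.3985, -0.4579])]
wrist cone tray inner corners rim:  [array([0.436 , 0.0114]), array([ 0.4274, -0.1148])] floor far [array([ 0.6348, -0.046 ]), array([ 0.6325, -0.1646])]
```

Heights and sizes agree. Now I pick bird_1 at (0.455, 0.222): turn +13.7° and set the TCP at z ≈ 8 mm.

```bash
python3 -m crank '{"travel":[[-1,0.1,-3],[-2,0.2,-7],[-3,0.3,-11],[-4,0.4,-15],[-4.6,0.45,-17]],"turn":[[0,0,3],[0,0,6],[0,0,9],[0,0,12],[0,0,13.7]],"gripper":[0.3,0.3,0.3,0.3,0.3]}'
python3 -m crank '{"travel":[[0,0,-1],[0,0,-3],[0,0,-6],[0,0,-8.5],[0,0,-10.3]],"turn":[[0,0,0],[0,0,0],[0,0,0],[0,0,0],[0,0,0]],"gripper":[0.3,0.3,0.3,0.3,0.3]}'
python3 -m crank '{"travel":[[0,0,0],[0,0,0],[0,0,0],[0,0,0],[0,0,0]],"turn":[[0,0,0],[0,0,0],[0,0,0],[0,0,0],[0,0,0]],"gripper":[0.3,0.5,0.7,0.9,0.9]}' 40
python3 -m crank '{"travel":[[0,0,0],[0,0,0],[0,0,0.3],[0,0,0.8],[0,0,1.5]],"turn":[[0,0,0],[0,0,0],[0,0,0],[0,0,0],[0,0,0]],"gripper":[0.9,0.9,0.9,0.9,0.9]}'
```

```text
clock: 2.15
position: [0.4533, 0.2225, 0.1087]
tool_rot: [-3.14, -0.003, 3.039]
force: [0.3, -0.1, 0.8]
grip_width: 0.0595
finger_force: 0.0
clock: 2.65
position: [0.4559, 0.223, 0.0075]
tool_rot: [3.141, 0.001, 3.035]
force: [1.0, 0.2, -0.1]
grip_width: 0.0597
finger_force: 0.0
clock: 3.15
position: [0.4561, 0.2231, 0.0097]
tool_rot: [3.14, 0.002, 3.036]
force: [-0.6, -0.4, 6.3]
grip_width: 0.0272
finger_force: 39.5
clock: 3.65
position: [0.4554, 0.2227, 0.024]
tool_rot: [3.141, 0.0, 3.036]
force: [0.5, -0.5, 0.5]
grip_width: 0.0276
finger_force: 39.5
```

Bird_1 is held (27.6 mm wide). I lift it and carry it above the trays, looking with the wrist camera on the way.

```bash
python3 -m crank '{"travel":[[0,0,4],[0,-2,8],[0,-6,12],[0,-10,15],[0,-14,17]],"turn":[[0,0,0],[0,0,0],[0,0,1],[0,0,2],[0,0,3]],"gripper":[0.9,0.9,0.9,0.9,0.9]}'
python3 -m crank '{"travel":[[0,-4.5,0],[0,-9,0],[0,-13.5,0],[0,-18,0],[0.6,-22,0]],"turn":[[0,0,0],[0,0,0],[0,0,0],[0,0,0],[0,0,0]],"gripper":[0.9,0.9,0.9,0.9,0.9]}'
python3 -m crank '{"travel":[[0,-4.5,0],[0,-9,0],[0,-13,0],[0,-14,0],[0,-14,0]],"turn":[[0,0,0],[0,0,0],[0,0,0],[0,0,0],[0,0,0]],"gripper":[0.9,0.9,0.9,0.9,0.9]}'
python3 - <<'E'
from lib import *
f=bot.grab_frame("wrist"); cv2.imwrite("pics/w2.png",cv2.resize(f["pixels"][:,:,::-1],(800,500),interpolation=cv2.INTER_CUBIC))
np.savez("w2.npz",fx=f["fx"],cx=f["cx"],cy=f["cy"],E=f["extrinsics"])
E
```

```text
clock: 4.15
position: [0.4553, 0.0828, 0.1953]
tool_rot: [3.141, 0.002, 3.09]
force: [2.0, -0.8, 0.5]
grip_width: 0.0274
finger_force: 39.6
clock: 4.65
position: [0.4604, -0.1385, 0.1937]
tool_rot: [-3.142, 0.001, 3.087]
force: [1.7, 1.5, 0.5]
grip_width: 0.0275
finger_force: 39.6
clock: 5.15
position: [0.4607, -0.2777, 0.1931]
tool_rot: [-3.141, 0.0, 3.086]
force: [0.8, 0.8, -0.8]
grip_width: 0.0274
finger_force: 39.6
```

View pics/w2.png

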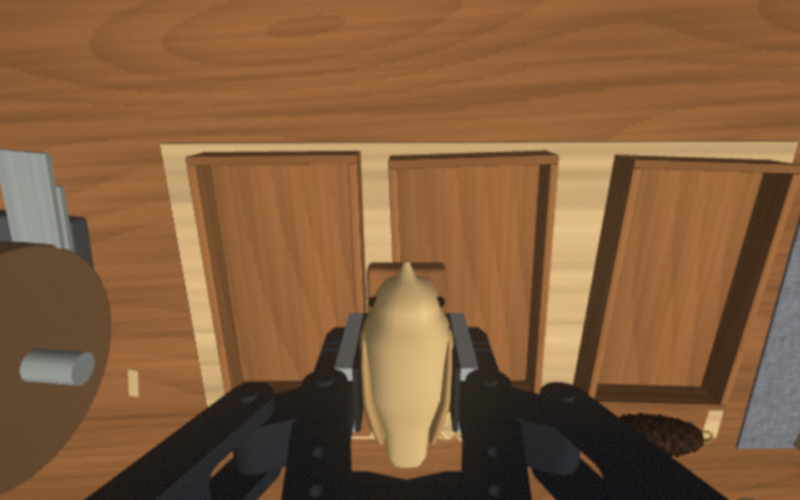

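Wrist view: the bird is held upright and the tray rims are clear. Near rim corners (outer): bird (188,157)–(360,152), leaf (390,156)–(557,151), cone (616,155)–(798,163).

Run:
```python
from lib import *
np.set_printoptions(precision=4,suppress=True)
d=np.load("w2.npz"); W=(float(d["fx"]),float(d["fx"]),float(d["cx"]),float(d["cy"]),d["E"][:3])
w=lambda u,v:((u+.5)*.8-.5,(v+.5)*.8-.5)
for n,c in {'bird':[(188,157),(360,152)],'leaf':[(390,156),(557,151)],'cone':[(616,155),(798,163)]}.items():
    a,b=[plane(w(*p),.039,W) for p in c]; t=b-a; yaw=np.arctan2(-t[0],t[1]); m=(a+b)/2; print(n,a,b,np.linalg.norm(t),np.degrees(yaw),'centre',m+.101*np.array([np.cos(yaw),np.sin(yaw)]))
print('floor far: bird L',plane(w(242,382),.014,W),'leaf R',plane(w(530,385),.014,W),'cone',plane(w(598,385),.014,W),plane(w(703,388),.014,W))
```

```text
bird [ 0.4064 -0.4216] [ 0.4096 -0.3054] 0.11620388336543645 -1.5741755089618343 centre [ 0.5089 -0.3663]
leaf [ 0.4133 -0.2854] [ 0.4163 -0.1733] 0.11222160963208964 -1.5190550622657646 centre [ 0.5158 -0.232 ]
cone [ 0.4212 -0.1335] [ 0.4335 -0.0099] 0.12414825274054418 -5.670211975970704 centre [ 0.5278 -0.0817]
floor far: bird L [ 0.6032 -0.4289] leaf R [ 0.6203 -0.1775] cone [ 0.6236 -0.118 ] [ 0.6319 -0.0257]
```

```bash
python3 -m crank '{"travel":[[0,-3,0],[0,-6,0],[-0.2,-9.1,0],[-0.2,-9.1,-4],[-0.2,-9.1,-8]],"turn":[[0,0,0],[0,0,0.8],[0,0,1.5],[0,0,1.5],[0,0,1.5]],"gripper":[0.9,0.9,0.9,0.9,0.9]}'
python3 -m crank '{"travel":[[0,0,-3],[0,0,-6],[0,0,-7.5],[0,0,-8.5],[0,0,-8.9]],"turn":[[0,0,0],[0,0,0],[0,0,0],[0,0,0],[0,0,0]],"gripper":[0.9,0.9,0.9,0.9,0.9]}'
python3 -m crank '{"travel":[[0,0,-0.1],[0,0,-0.2],[0,0,-0.25],[0,0,-0.25],[0,0,-0.25]],"turn":[[0,0,0],[0,0,0],[0,0,0],[0,0,0],[0,0,0]],"gripper":[0.9,0.9,0.9,0.9,0.9]}'
```

```text
clock: 5.7
position: [0.4602, -0.3666, 0.1128]
tool_rot: [-3.141, 0.002, 3.115]
force: [0.4, 0.1, -1.9]
grip_width: 0.0273
finger_force: 39.6
clock: 6.2
position: [0.4597, -0.3667, 0.0238]
tool_rot: [3.141, 0.0, 3.115]
force: [0.6, -0.5, 0.1]
grip_width: 0.0274
finger_force: 39.6
clock: 6.7
position: [0.4594, -0.3674, 0.0216]
tool_rot: [-3.141, 0.0, 3.114]
force: [-0.3, -0.8, -0.5]
grip_width: 0.0275
finger_force: 39.6
```

```bash
python3 -m crank '{"travel":[[0,0,-0.1],[0,0,-0.15],[0,0,-0.2],[0,0,-0.25],[0,0,-0.25]],"turn":[[0,0,0],[0,0,0],[0,0,0],[0,0,0],[0,0,0]],"gripper":[0.9,0.9,0.9,0.9,0.9]}'
```

```text
clock: 7.2
position: [0.4594, -0.3675, 0.0206]
tool_rot: [-3.141, 0.001, 3.114]
force: [-8.4, 7.7, 40.3]
grip_width: 0.0277
finger_force: 44.8
```

```bash
python3 -m crank '{"travel":[[0,0,0.1],[0,0,0.15],[0,0,0.15],[0,0,0.15],[0,0,0.15]],"turn":[[0,0,0],[0,0,0],[0,0,0],[0,0,0],[0,0,0]],"gripper":[0.9,0.9,0.9,0.6,0.4]}'
python3 -m crank '{"travel":[[0,0,0],[0,0,1],[0,0,3],[0,0,7],[0,0,11]],"turn":[[0,0,0],[0,0,0],[0,0,0],[0,0,0],[0,0,0]],"gripper":[0.4,0.4,0.4,0.4,0.4]}'
```

```text
clock: 7.7
position: [0.4592, -0.3672, 0.0201]
tool_rot: [3.142, -0.0, 3.114]
force: [-0.6, 0.2, -0.1]
grip_width: 0.0476
finger_force: 0.0
clock: 8.2
position: [0.4589, -0.3671, 0.1318]
tool_rot: [3.141, -0.001, 3.114]
force: [0.0, -0.4, -0.0]
grip_width: 0.0511
finger_force: 0.0
```

Bird_1 is down and released. Next is bird_2 at (0.600, 0.112), axis 77.5°.

```bash
python3 -m crank '{"travel":[[1,4,0],[2,8,0],[3,12,0],[4,16,0],[5,20,0]],"turn":[[0,0,-8],[0,0,-16],[0,0,-24],[0,0,-32],[0,0,-40]],"gripper":[0.45,0.45,0.45,0.45,0.45]}'
python3 -m crank '{"travel":[[1,4,0],[2,8,0],[3,12,0],[4,16,0],[5,20,0]],"turn":[[0,0,-8],[0,0,-16],[0,0,-24],[0,0,-32],[0,0,-40]],"gripper":[0.45,0.45,0.45,0.45,0.45]}'
python3 -m crank '{"travel":[[2,4,0],[4.1,8.1,0],[4.1,8.1,0],[4.1,8.1,-1],[4.1,8.1,-3]],"turn":[[0,0,-8],[0,0,-16],[0,0,-21],[0,0,-21],[0,0,-21]],"gripper":[0.45,0.45,0.45,0.45,0.45]}'
python3 - <<'E'
from lib import *
f=bot.grab_frame("wrist"); cv2.imwrite("pics/w3.png",cv2.resize(f["pixels"][:,:,::-1],(800,500),interpolation=cv2.INTER_CUBIC))
E
```

```text
clock: 8.7
position: [0.5096, -0.1656, 0.131]
tool_rot: [3.141, 0.0, 2.41]
force: [1.1, -0.1, 0.2]
grip_width: 0.0473
finger_force: 0.0
clock: 9.2
position: [0.5595, 0.0347, 0.131]
tool_rot: [3.141, -0.001, 1.713]
force: [1.4, -0.9, -0.4]
grip_width: 0.0471
finger_force: 0.0
clock: 9.7
position: [0.6006, 0.1131, 0.1008]
tool_rot: [3.14, -0.001, 1.354]
force: [0.5, 0.6, -0.9]
grip_width: 0.0469
finger_force: 0.0
```

View pics/w3.png

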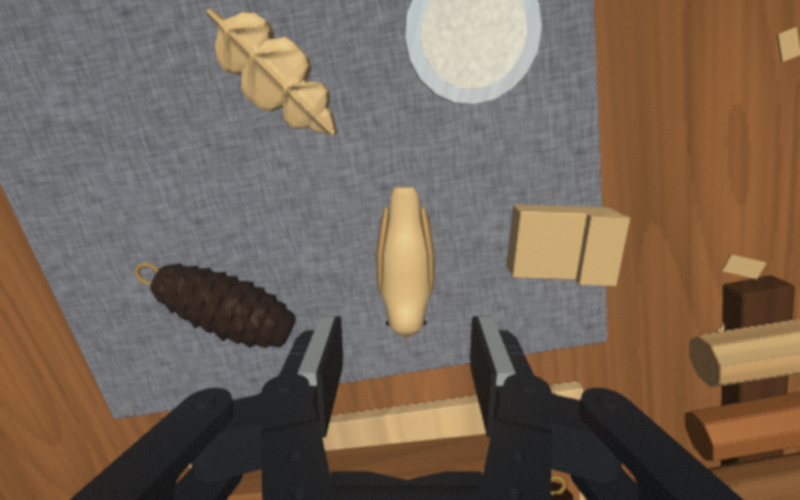

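The bird lies centred between the fingers (col 405) and aligned with them; the block is clear. Down, grip and lift.

```bash
python3 -m crank '{"travel":[[0,0,-3],[0,0,-6],[0,0,-8],[0,0,-9.1],[0,0,-9.1]],"turn":[[0,0,0],[0,0,0],[0,0,0],[0,0,0],[0,0,0]],"gripper":[0.45,0.45,0.45,0.45,0.45]}'
python3 -m crank '{"travel":[[0,0,0],[0,0,0],[0,0,0],[0,0,0],[0,0,0]],"turn":[[0,0,0],[0,0,0],[0,0,0],[0,0,0],[0,0,0]],"gripper":[0.6,0.75,0.9,0.9,0.9]}'
python3 -m crank '{"travel":[[0,0,0.3],[0,0,1],[0,0,3],[0,0,6],[0,0,10]],"turn":[[0,0,0],[0,0,0],[0,0,0],[0,0,0],[0,0,0]],"gripper":[0.9,0.9,0.9,0.9,0.9]}'
```

```text
clock: 10.25
position: [0.5996, 0.1127, 0.0085]
tool_rot: [-3.14, 0.001, 1.352]
force: [-0.5, -0.2, 0.3]
grip_width: 0.047
finger_force: 0.0
clock: 10.75
position: [0.601, 0.1136, 0.0105]
tool_rot: [3.14, -0.001, 1.352]
force: [-1.2, -1.9, 7.7]
grip_width: 0.0276
finger_force: 40.3
clock: 11.25
position: [0.5995, 0.1136, 0.11]
tool_rot: [-3.14, 0.001, 1.352]
force: [0.2, 0.5, -0.3]
grip_width: 0.0273
finger_force: 39.4
```

```bash
python3 -m crank '{"travel":[[0,-4,1],[-1,-9,1],[-2,-14,1],[-3,-19,1],[-3,-24,1]],"turn":[[0,0,-8],[0,0,-16],[0,0,-24],[0,0,-32],[0,0,-40]],"gripper":[0.9,0.9,0.9,0.9,0.9]}'
python3 -m crank '{"travel":[[-0.5,-5,0],[-1,-10,0],[-1.6,-15,0],[-1.6,-20,0],[-1.6,-24.3,0]],"turn":[[0,0,-8],[0,0,-16],[0,0,-24],[0,0,-32],[0,0,-39]],"gripper":[0.9,0.9,0.9,0.9,0.9]}'
python3 -m crank '{"travel":[[0,0,0],[0,0,-2],[0,0,-5],[0,0,-8],[0,0,-9.4]],"turn":[[0,0,0],[0,0,0],[0,0,0],[0,0,0],[0,0,0]],"gripper":[0.9,0.9,0.9,0.9,0.9]}'
python3 -m crank '{"travel":[[0,0,-0.1],[0,0,-0.2],[0,0,-0.25],[0,0,-0.25],[0,0,-0.25]],"turn":[[0,0,0],[0,0,0],[0,0,0],[0,0,0],[0,0,0]],"gripper":[0.9,0.9,0.9,0.9,0.9]}'
```

```text
clock: 11.75
position: [0.5693, -0.1247, 0.1202]
tool_rot: [-3.141, -0.001, 0.648]
force: [1.1, -0.1, 0.6]
grip_width: 0.0276
finger_force: 39.4
clock: 12.25
position: [0.5539, -0.3687, 0.1202]
tool_rot: [3.141, -0.001, -0.033]
force: [1.2, 1.3, -0.1]
grip_width: 0.0273
finger_force: 39.4
clock: 12.75
position: [0.5539, -0.3653, 0.0235]
tool_rot: [-3.14, 0.002, -0.026]
force: [-0.2, 0.0, -0.2]
grip_width: 0.0273
finger_force: 39.6
clock: 13.25
position: [0.5546, -0.3665, 0.0235]
tool_rot: [3.141, -0.001, -0.027]
force: [0.3, 0.5, -0.2]
grip_width: 0.0273
finger_force: 39.6
```

```bash
python3 -m crank '{"travel":[[0,0,-0.05],[0,0,-0.1],[0,0,-0.15],[0,0,-0.2],[0,0,-0.2]],"turn":[[0,0,0],[0,0,0],[0,0,0],[0,0,0],[0,0,0]],"gripper":[0.9,0.9,0.9,0.9,0.9]}'
```

```text
clock: 13.75
position: [0.5544, -0.3664, 0.0215]
tool_rot: [-3.141, -0.0, -0.027]
force: [-3.3, 4.6, 14.4]
grip_width: 0.0274
finger_force: 41.4
```

```bash
python3 -m crank '{"travel":[[0,0,0.05],[0,0,0.05],[0,0,0.05],[0,0,0.05],[0,0,0.05]],"turn":[[0,0,0],[0,0,0],[0,0,0],[0,0,0],[0,0,0]],"gripper":[0.9,0.8,0.6,0.4,0.4]}'
python3 -m crank '{"travel":[[0,0,1],[0,0,4],[0,0,8],[0,4,11],[-1,8,11]],"turn":[[0,0,0],[0,0,0],[0,0,8],[0,0,16],[0,0,24]],"gripper":[0.4,0.4,0.4,0.4,0.4]}'
python3 -m crank '{"travel":[[0,4,0],[0,8,0],[-1,12,0],[-1,16,0],[-2,20,0]],"turn":[[0,0,8],[0,0,16],[0,0,24],[0,0,32],[0,0,40]],"gripper":[0.3,0.3,0.3,0.3,0.3]}'
python3 -m crank '{"travel":[[0,4,0],[0,8,0],[-1,12,0],[-2,16,0],[-2.8,19.5,0]],"turn":[[0,0,8],[0,0,16],[0,0,24],[0,0,32],[0,0,40]],"gripper":[0.25,0.25,0.25,0.25,0.25]}'
python3 -m crank '{"travel":[[0,0,0],[0,0,0],[0,0,0],[0,0,0],[0,0,0]],"turn":[[0,0,8],[0,0,16],[0,0,24],[0,0,32],[0,0,40.5]],"gripper":[0.25,0.25,0.25,0.25,0.25]}'
python3 -m crank '{"travel":[[0,0,0],[0,0,-1],[0,0,-2],[0,0,-3],[0,0,-3]],"turn":[[0,0,0],[0,0,0],[0,0,0],[0,0,0],[0,0,0]],"gripper":[0.25,0.25,0.25,0.25,0.25]}'
python3 - <<'E'
from lib import *
for n in("wrist","top"):
    f=bot.grab_frame(n); i=f["pixels"][:,:,::-1]
    if n=="top": i=i[120:245,300:485]
    cv2.imwrite(f"pics/{n}4.png",cv2.resize(i,(800,500),interpolation=cv2.INTER_CUBIC))
E
```

```text
clock: 14.25
position: [0.5542, -0.3664, 0.0211]
tool_rot: [-3.142, 0.0, -0.027]
force: [-0.2, -0.5, -0.0]
grip_width: 0.051
finger_force: 0.0
clock: 14.75
position: [0.5457, -0.2874, 0.1353]
tool_rot: [3.137, -0.004, 0.396]
force: [1.2, 0.4, -1.3]
grip_width: 0.0514
finger_force: 0.0
clock: 15.25
position: [0.5247, -0.0848, 0.132]
tool_rot: [3.14, -0.001, 1.096]
force: [0.1, -0.7, -0.1]
grip_width: 0.06
finger_force: 0.0
clock: 15.75
position: [0.4957, 0.1104, 0.1319]
tool_rot: [3.141, -0.0, 1.794]
force: [0.8, -0.1, -0.2]
grip_width: 0.0642
finger_force: 0.0
clock: 16.25
position: [0.4965, 0.1083, 0.1319]
tool_rot: [3.141, 0.001, 2.5]
force: [-0.1, -0.8, 1.3]
grip_width: 0.0644
finger_force: 0.0
clock: 16.75
position: [0.4954, 0.1084, 0.0996]
tool_rot: [-3.139, -0.001, 2.494]
force: [0.3, -0.3, 0.4]
grip_width: 0.0641
finger_force: 0.0
```

View pics/wrist4.png

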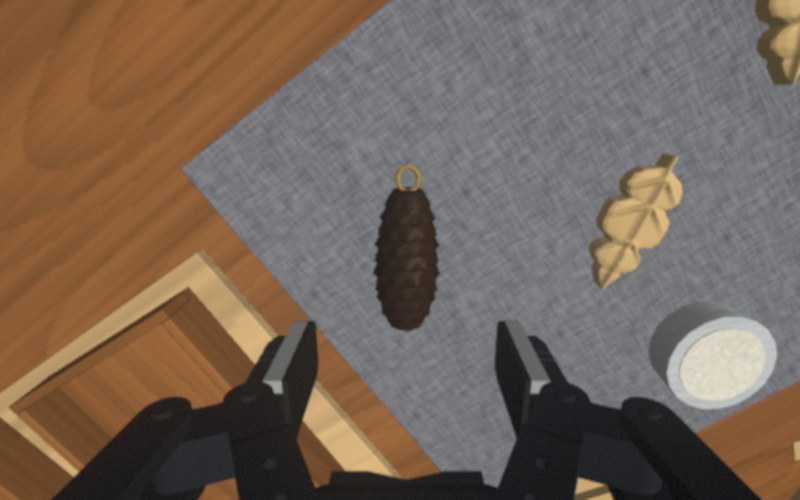

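View pics/top4.png

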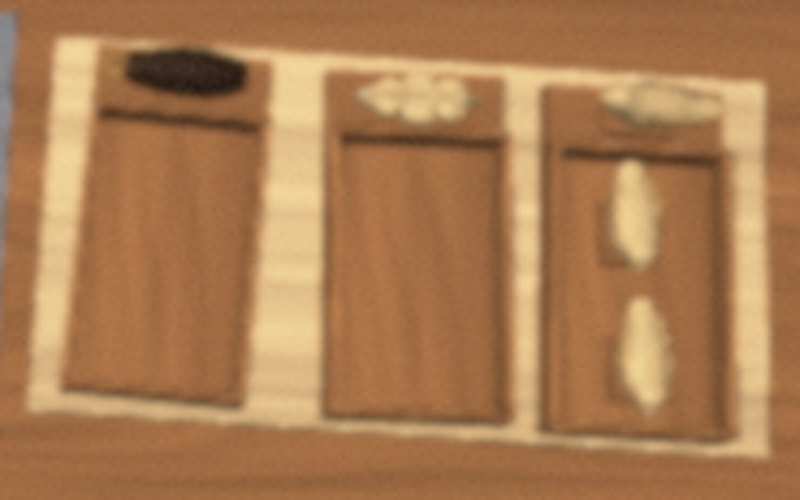

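Top view: both birds stand in the bird tray, clear of each other and the walls. Wrist view: the cone (407,258) is centred and aligned. I grip it and lift.

```bash
python3 -m crank '{"travel":[[0,0,-3],[0,0,-6],[0,0,-8],[0,0,-9.3],[0,0,-9.3]],"turn":[[0,0,0],[0,0,0],[0,0,0],[0,0,0],[0,0,0]],"gripper":[0.25,0.25,0.25,0.25,0.25]}' 70
python3 -m crank '{"travel":[[0,0,0],[0,0,0],[0,0,0],[0,0,0],[0,0,0]],"turn":[[0,0,0],[0,0,0],[0,0,0],[0,0,0],[0,0,0]],"gripper":[0.4,0.6,0.9,0.9,0.9]}'
python3 -m crank '{"travel":[[0,0,0],[0,0,0.3],[0,0,1],[0,0,2],[0,0,3]],"turn":[[0,0,0],[0,0,0],[0,0,0],[0,0,0],[0,0,0]],"gripper":[0.9,0.9,0.9,0.9,0.9]}'
```

```text
clock: 17.35
position: [0.4958, 0.1084, 0.0073]
tool_rot: [-3.14, -0.001, 2.494]
force: [-0.6, -0.3, -0.1]
grip_width: 0.0638
finger_force: 0.0
clock: 17.85
position: [0.4969, 0.1088, 0.0095]
tool_rot: [3.14, 0.001, 2.495]
force: [-1.5, -0.6, 10.2]
grip_width: 0.0345
finger_force: 68.9
clock: 18.35
position: [0.4964, 0.1086, 0.0393]
tool_rot: [3.141, 0.0, 2.495]
force: [-0.1, -0.9, -1.8]
grip_width: 0.0348
finger_force: 70.2
```

```bash
python3 -m crank '{"travel":[[0,0,3],[0,-1,6],[1,-5,8],[2,-10,8],[3.2,-14,8]],"turn":[[0,0,4],[0,0,10],[0,0,18],[0,0,26],[0,0,32]],"gripper":[0.9,0.9,0.9,0.9,0.9]}'
python3 -m crank '{"travel":[[0,-3,0],[0,-4.3,0],[0,-4.3,0],[0,-4.3,-3],[0,-4.3,-6]],"turn":[[0,0,0],[0,0,0],[0,0,0],[0,0,0],[0,0,0]],"gripper":[0.9,0.9,0.9,0.9,0.9]}'
python3 -m crank '{"travel":[[0,0,-1.5],[0,0,-2.5],[0,0,-3.2],[0,0,-3.6],[0,0,-3.6]],"turn":[[0,0,0],[0,0,0],[0,0,0],[0,0,0],[0,0,0]],"gripper":[0.9,0.9,0.9,0.9,0.9]}'
```

```text
clock: 18.85
position: [0.5287, -0.0336, 0.12]
tool_rot: [-3.141, 0.002, 3.059]
force: [0.4, 1.6, -2.5]
grip_width: 0.0348
finger_force: 70.9
clock: 19.35
position: [0.529, -0.0729, 0.0586]
tool_rot: [3.141, 0.002, 3.055]
force: [-0.7, 0.1, -3.8]
grip_width: 0.0344
finger_force: 71.0
clock: 19.85
position: [0.5284, -0.0741, 0.0224]
tool_rot: [3.142, 0.0, 3.054]
force: [0.1, -0.5, -2.7]
grip_width: 0.0347
finger_force: 70.8
```

```bash
python3 -m crank '{"travel":[[0,0,-0.05],[0,0,-0.1],[0,0,-0.15],[0,0,-0.2],[0,0,-0.2]],"turn":[[0,0,0],[0,0,0],[0,0,0],[0,0,0],[0,0,0]],"gripper":[0.9,0.9,0.9,0.9,0.9]}'
```

```text
clock: 20.35
position: [0.5285, -0.0744, 0.0206]
tool_rot: [3.142, 0.0, 3.053]
force: [-2.2, 0.6, 3.1]
grip_width: 0.0346
finger_force: 71.7
```

```bash
python3 -m crank '{"travel":[[0,0,0],[0,0,0],[0,0,0],[0,0,0],[0,0,0]],"turn":[[0,0,0],[0,0,0],[0,0,0],[0,0,0],[0,0,0]],"gripper":[0.8,0.6,0.4,0.4,0.4]}' 30
python3 -m crank '{"travel":[[0,0,1],[0,0,4],[0,0,8],[0,4,11],[0,8,11]],"turn":[[0,0,0],[0,0,0],[0,0,0],[0,0,0],[0,0,-3]],"gripper":[0.4,0.4,0.4,0.4,0.4]}'
python3 -m crank '{"travel":[[0,4,0],[0,9,0],[-1,14,0],[-2,19,0],[-2.3,23,0]],"turn":[[0,0,-6],[0,0,-12],[0,0,-18],[0,0,-24],[0,0,-26]],"gripper":[0.35,0.35,0.35,0.35,0.35]}'
python3 -m crank '{"travel":[[0,4,0],[0,8,0],[0,10.4,-1],[0,10.4,-2],[0,10.4,-3]],"turn":[[0,0,0],[0,0,0],[0,0,0],[0,0,0],[0,0,0]],"gripper":[0.35,0.35,0.35,0.35,0.35]}'
python3 - <<'E'
from lib import *
f=bot.grab_frame("wrist"); cv2.imwrite("pics/w5.png",cv2.resize(f["pixels"][:,:,::-1],(800,500),interpolation=cv2.INTER_CUBIC))
E
```

```text
clock: 20.85
position: [0.5284, -0.0744, 0.0202]
tool_rot: [-3.142, 0.0, 3.053]
force: [0.6, -0.3, -0.2]
grip_width: 0.0511
finger_force: 0.0
clock: 21.35
position: [0.5301, 0.0057, 0.1347]
tool_rot: [3.14, 0.006, 2.998]
force: [1.3, 1.6, -0.1]
grip_width: 0.0512
finger_force: 0.0
clock: 21.85
position: [0.504, 0.2385, 0.131]
tool_rot: [3.141, -0.001, 2.545]
force: [0.7, -0.1, -0.4]
grip_width: 0.0557
finger_force: 0.0
clock: 22.35
position: [0.5051, 0.3396, 0.1001]
tool_rot: [-3.141, 0.0, 2.548]
force: [-1.3, -1.0, -0.4]
grip_width: 0.0554
finger_force: 0.0
```

View pics/w5.png

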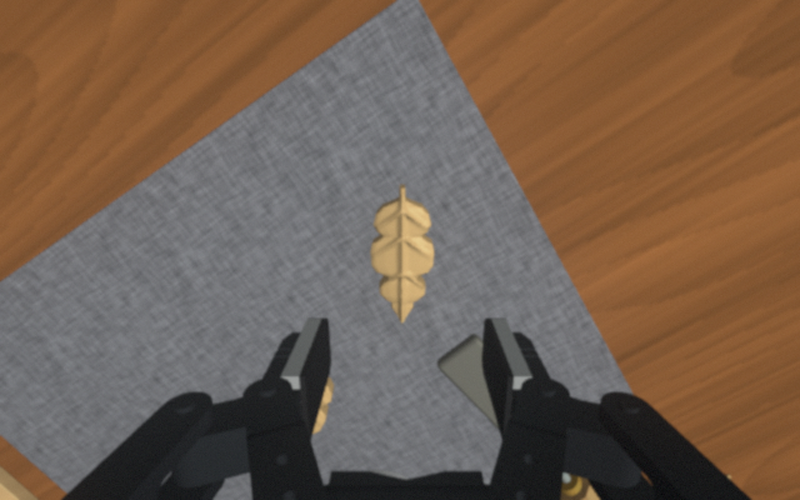

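The leaf (403,255) is centred and aligned between the fingers. Descending to the mat to grip its sides.

```bash
python3 -m crank '{"travel":[[0,0,-3],[0,0,-6],[0,0,-8],[0,0,-9.3],[0,0,-9.6]],"turn":[[0,0,0],[0,0,0],[0,0,0],[0,0,0],[0,0,0]],"gripper":[0.35,0.35,0.35,0.35,0.35]}' 25
python3 -m crank '{"travel":[[0,0,0],[0,0,0],[0,0,0],[0,0,0],[0,0,0]],"turn":[[0,0,0],[0,0,0],[0,0,0],[0,0,0],[0,0,0]],"gripper":[0.45,0.55,0.65,0.8,0.8]}'
python3 -m crank '{"travel":[[0,0,0],[0,0,0.1],[0,0,0.4],[0,0,0.8],[0,0,1.2]],"turn":[[0,0,0],[0,0,0],[0,0,0],[0,0,0],[0,0,0]],"gripper":[0.8,0.8,0.8,0.8,0.8]}'
```

```text
clock: 22.9
position: [0.5052, 0.3384, 0.0035]
tool_rot: [-3.14, -0.0, 2.546]
force: [-0.2, -1.0, -0.2]
grip_width: 0.0554
finger_force: 0.0
clock: 23.4
position: [0.5059, 0.3398, 0.0055]
tool_rot: [3.14, 0.001, 2.547]
force: [-0.9, -1.5, 8.0]
grip_width: 0.035
finger_force: 25.1
clock: 23.9
position: [0.5054, 0.3397, 0.0168]
tool_rot: [3.141, 0.0, 2.547]
force: [-0.1, -0.3, -0.4]
grip_width: 0.0353
finger_force: 25.1
```

```bash
python3 -m crank '{"travel":[[0,0,3],[0,-1,7],[0,-5,10],[0,-9,11],[0,-14,11]],"turn":[[0,0,0],[0,0,2],[0,0,4],[0,0,6],[0,0,8]],"gripper":[0.8,0.8,0.8,0.8,0.8]}'
python3 -m crank '{"travel":[[1,-4.5,0],[2,-9,0],[3,-13.5,0],[4,-18,0],[5,-22,0]],"turn":[[0,0,4],[0,0,8],[0,0,12],[0,0,16],[0,0,20]],"gripper":[0.8,0.8,0.8,0.8,0.8]}'
python3 -m crank '{"travel":[[0,-4.5,0],[0.5,-9,0],[0.5,-13.5,0],[0.5,-18,0],[0.5,-21.4,0]],"turn":[[0,0,2],[0,0,4],[0,0,4],[0,0,4],[0,0,4]],"gripper":[0.8,0.8,0.8,0.8,0.8]}'
python3 -m crank '{"travel":[[0,0,0],[0,0,-3],[0,0,-6],[0,0,-9],[0,0,-10.6]],"turn":[[0,0,0],[0,0,0],[0,0,0],[0,0,0],[0,0,0]],"gripper":[0.8,0.8,0.8,0.8,0.8]}'
```

```text
clock: 24.4
position: [0.5059, 0.1997, 0.1283]
tool_rot: [3.138, 0.002, 2.69]
force: [2.8, -0.9, -0.2]
grip_width: 0.0354
finger_force: 25.2
clock: 24.9
position: [0.5555, -0.0229, 0.1268]
tool_rot: [-3.141, 0.001, 3.038]
force: [-0.4, 0.6, -0.5]
grip_width: 0.0349
finger_force: 25.2
clock: 25.4
position: [0.5597, -0.2377, 0.1267]
tool_rot: [-3.141, 0.0, 3.104]
force: [0.6, 0.2, -0.2]
grip_width: 0.0351
finger_force: 25.2
clock: 25.9
position: [0.5595, -0.2334, 0.0184]
tool_rot: [3.141, -0.002, 3.106]
force: [0.3, 0.4, -0.3]
grip_width: 0.0354
finger_force: 25.2
```

```bash
python3 -m crank '{"travel":[[0,0,-0.05],[0,0,-0.1],[0,0,-0.15],[0,0,-0.2],[0,0,-0.2]],"turn":[[0,0,0],[0,0,0],[0,0,0],[0,0,0],[0,0,0]],"gripper":[0.8,0.8,0.8,0.8,0.8]}'
```

```text
clock: 26.4
position: [0.5607, -0.2344, 0.019]
tool_rot: [-3.141, 0.001, 3.106]
force: [-0.3, -0.3, -0.2]
grip_width: 0.0354
finger_force: 25.2
```

```bash
python3 -m crank '{"travel":[[0,0,-0.05],[0,0,-0.1],[0,0,-0.15],[0,0,-0.2],[0,0,-0.2]],"turn":[[0,0,0],[0,0,0],[0,0,0],[0,0,0],[0,0,0]],"gripper":[0.8,0.8,0.8,0.8,0.8]}'
```

```text
clock: 26.9
position: [0.5603, -0.2344, 0.0165]
tool_rot: [3.142, -0.0, 3.106]
force: [-3.0, 0.1, 7.3]
grip_width: 0.0353
finger_force: 25.8
```

```bash
python3 -m crank '{"travel":[[0,0,0],[0,0,0],[0,0,0],[0,0,0],[0,0,0]],"turn":[[0,0,0],[0,0,0],[0,0,0],[0,0,0],[0,0,0]],"gripper":[0.7,0.55,0.4,0.4,0.4]}'
python3 -m crank '{"travel":[[0,0,1],[0,0,4],[0,0,8],[0,4,11.5],[0,8,11.5]],"turn":[[0,0,0],[0,0,0],[0,0,0],[0,0,0],[0,0,-4.5]],"gripper":[0.4,0.4,0.4,0.4,0.4]}'
python3 -m crank '{"travel":[[0,4,0],[0,9,0],[0,14,0],[0,19,0],[0,23,0]],"turn":[[0,0,-6],[0,0,-12],[0,0,-18],[0,0,-24],[0,0,-30]],"gripper":[0.35,0.35,0.35,0.35,0.35]}'
python3 -m crank '{"travel":[[0,4,0],[0,8,0],[0,12,-1],[-0.3,14.5,-2],[-0.3,14.5,-3]],"turn":[[0,0,-5],[0,0,-10],[0,0,-15],[0,0,-20],[0,0,-20]],"gripper":[0.35,0.35,0.35,0.35,0.35]}'
python3 - <<'E'
from lib import *
f=bot.grab_frame("wrist"); cv2.imwrite("pics/w6.png",cv2.resize(f["pixels"][:,:,::-1],(800,500),interpolation=cv2.INTER_CUBIC))
E
```

```text
clock: 27.4
position: [0.5603, -0.2344, 0.0162]
tool_rot: [3.142, -0.0, 3.106]
force: [0.1, 0.2, -0.2]
grip_width: 0.0511
finger_force: 0.0
clock: 27.9
position: [0.5619, -0.1555, 0.1359]
tool_rot: [-3.141, 0.007, 3.024]
force: [1.0, 1.0, -0.6]
grip_width: 0.0516
finger_force: 0.0
clock: 28.4
position: [0.56, 0.0789, 0.132]
tool_rot: [3.14, -0.0, 2.501]
force: [0.2, -0.2, 0.4]
grip_width: 0.0556
finger_force: 0.0
clock: 28.9
position: [0.5563, 0.2253, 0.1011]
tool_rot: [3.141, -0.002, 2.157]
force: [0.2, -0.6, -0.4]
grip_width: 0.0555
finger_force: 0.0
```

View pics/w6.png

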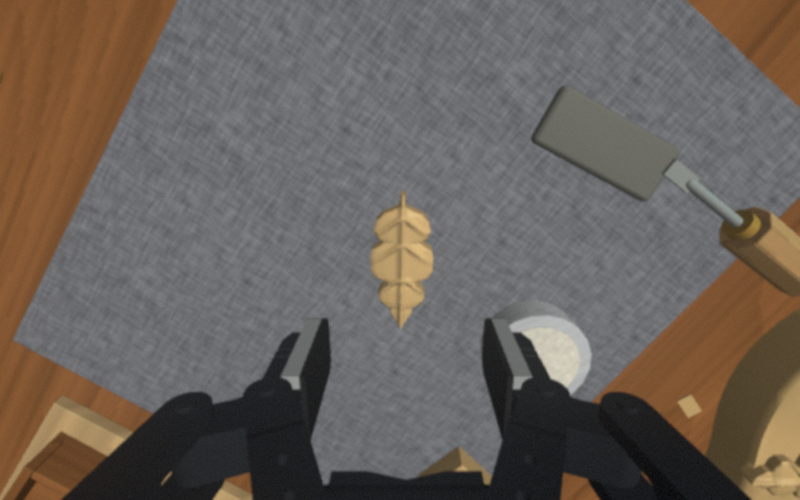

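The leaf (402,262) is centred and aligned, and the tin is clear of the right finger. Grip.

```bash
python3 -m crank '{"travel":[[0,0,-3],[0,0,-6],[0,0,-8],[0,0,-9.3],[0,0,-9.7]],"turn":[[0,0,0],[0,0,0],[0,0,0],[0,0,0],[0,0,0]],"gripper":[0.35,0.35,0.35,0.35,0.35]}' 25
python3 -m crank '{"travel":[[0,0,0],[0,0,0],[0,0,0],[0,0,0],[0,0,0]],"turn":[[0,0,0],[0,0,0],[0,0,0],[0,0,0],[0,0,0]],"gripper":[0.45,0.55,0.65,0.8,0.8]}'
python3 -m crank '{"travel":[[0,0,0],[0,0,0.1],[0,0,0.4],[0,0,0.8],[0,0,1.2]],"turn":[[0,0,0],[0,0,0],[0,0,0],[0,0,0],[0,0,0]],"gripper":[0.8,0.8,0.8,0.8,0.8]}'
```

```text
clock: 29.45
position: [0.5573, 0.2195, 0.0037]
tool_rot: [-3.141, -0.0, 2.154]
force: [-0.5, 0.6, 0.5]
grip_width: 0.0557
finger_force: 0.0
clock: 29.95
position: [0.5579, 0.2207, 0.0055]
tool_rot: [3.14, 0.0, 2.154]
force: [-0.9, -2.2, 8.0]
grip_width: 0.0349
finger_force: 25.1
clock: 30.45
position: [0.5574, 0.2207, 0.0168]
tool_rot: [3.141, -0.0, 2.155]
force: [-0.3, 0.0, 0.2]
grip_width: 0.035
finger_force: 25.1
```

```bash
python3 -m crank '{"travel":[[0,0,3],[0,-1,7],[-1,-5,10],[-2,-9,11],[-3,-13,11]],"turn":[[0,0,0],[0,0,4],[0,0,8],[0,0,13],[0,0,18]],"gripper":[0.8,0.8,0.8,0.8,0.8]}'
python3 -m crank '{"travel":[[-1,-4.5,0],[-2,-9,0],[-3,-13.5,0],[-4,-18,0],[-5.5,-22,0]],"turn":[[0,0,6],[0,0,12],[0,0,18],[0,0,24],[0,0,30]],"gripper":[0.8,0.8,0.8,0.8,0.8]}'
python3 -m crank '{"travel":[[0,-4.5,0],[0,-9,0],[0,-10.3,0],[0,-10.3,0],[0,-10.3,-3]],"turn":[[0,0,3],[0,0,6.5],[0,0,6.5],[0,0,6.5],[0,0,6.5]],"gripper":[0.8,0.8,0.8,0.8,0.8]}'
python3 -m crank '{"travel":[[0,0,-3],[0,0,-6],[0,0,-7.2],[0,0,-7.6],[0,0,-7.7]],"turn":[[0,0,0],[0,0,0],[0,0,0],[0,0,0],[0,0,0]],"gripper":[0.8,0.8,0.8,0.8,0.8]}'
python3 -m crank '{"travel":[[0,0,-0.1],[0,0,-0.2],[0,0,-0.3],[0,0,-0.3],[0,0,-0.3]],"turn":[[0,0,0],[0,0,0],[0,0,0],[0,0,0],[0,0,0]],"gripper":[0.8,0.8,0.8,0.8,0.8]}'
```

```text
clock: 30.95
position: [0.5276, 0.0895, 0.1284]
tool_rot: [3.139, 0.002, 2.473]
force: [1.1, -0.8, -0.4]
grip_width: 0.0352
finger_force: 25.2
clock: 31.45
position: [0.472, -0.1316, 0.1267]
tool_rot: [-3.141, 0.001, 2.996]
force: [0.6, -0.1, -1.0]
grip_width: 0.0354
finger_force: 25.2
clock: 31.95
position: [0.4742, -0.2325, 0.0985]
tool_rot: [-3.14, 0.005, 3.105]
force: [1.1, 0.8, -1.0]
grip_width: 0.035
finger_force: 25.2
clock: 32.45
position: [0.4727, -0.232, 0.0198]
tool_rot: [-3.142, 0.0, 3.106]
force: [-1.2, 0.3, 0.5]
grip_width: 0.035
finger_force: 25.2
clock: 32.95
position: [0.4724, -0.2324, 0.0165]
tool_rot: [-3.142, 0.0, 3.106]
force: [0.1, 0.1, 3.0]
grip_width: 0.0353
finger_force: 25.5
```

Contact made (3 N). Release, back off and take a last look.

```bash
python3 -m crank '{"travel":[[0,0,0],[0,0,0],[0,0,0],[0,0,0],[0,0,0]],"turn":[[0,0,0],[0,0,0],[0,0,0],[0,0,0],[0,0,0]],"gripper":[0.7,0.55,0.4,0.4,0.4]}'
python3 -m crank '{"travel":[[0,0,1],[0,0,4],[0,0,8],[0,0,12],[0,0,16]],"turn":[[0,0,0],[0,0,0],[0,0,0],[0,0,0],[0,0,0]],"gripper":[0.4,0.4,0.4,0.4,0.4]}'
python3 -m crank '{"travel":[[0,4,1],[0,9,1],[0,14,1],[0,19,1],[0,24,1]],"turn":[[0,0,0],[0,0,0],[0,0,0],[0,0,0],[0,0,0]],"gripper":[0.4,0.4,0.4,0.4,0.4]}'
python3 -m crank '{"travel":[[0,4,0],[0,9,0],[0,14,0],[0,18,0],[0,18,0]],"turn":[[0,0,0],[0,0,0],[0,0,0],[0,0,0],[0,0,0]],"gripper":[0.4,0.4,0.4,0.4,0.4]}'
python3 - <<'E'
from lib import *
t=bot.grab_frame("top")["pixels"][120:245,300:485,::-1]; s=bot.grab_frame("side")["pixels"][190:400,290:520,::-1]
cv2.imwrite("pics/end.png",np.vstack([cv2.resize(t,(444,300),interpolation=cv2.INTER_CUBIC),cv2.resize(s,(444,300),interpolation=cv2.INTER_CUBIC)]))
E
```

```text
clock: 33.45
position: [0.4723, -0.2324, 0.0162]
tool_rot: [3.142, -0.0, 3.106]
force: [-0.9, -0.8, 0.9]
grip_width: 0.0512
finger_force: 0.0
clock: 33.95
position: [0.4719, -0.2323, 0.1786]
tool_rot: [-3.142, 0.0, 3.106]
force: [0.2, -0.3, 0.3]
grip_width: 0.0513
finger_force: 0.0
clock: 34.45
position: [0.4719, 0.0095, 0.1872]
tool_rot: [3.141, 0.001, 3.105]
force: [0.6, 0.1, -0.0]
grip_width: 0.0513
finger_force: 0.0
clock: 34.95
position: [0.4715, 0.1932, 0.1868]
tool_rot: [3.14, 0.0, 3.112]
force: [0.2, -1.6, -0.5]
grip_width: 0.051
finger_force: 0.0
```

View pics/end.png

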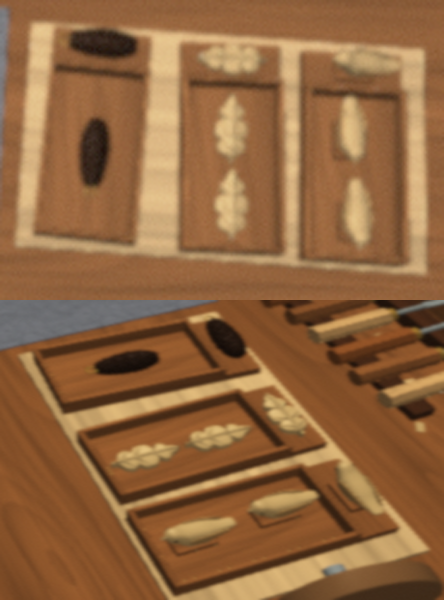

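Both views show the cone lying down in its tray, the two leaves flat, face up and apart, and the two birds upright. I'm handing the job in.

```bash
python3 -c "
from workcell import bot
print(bot.job_done())"
```

```text
the job is handed in; nothing more can be done
None
```

I put all five parts in their matching trays (leaves face up, birds upright, cone lying down), kept the gripper clear of the tin and slipstone, and handed the job in at about 35 s; the hand-in gave no verdict.

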